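# Set the dry bath and snap its cover on

## Robot

A 6-joint arm with a two-finger parallel gripper is mounted at the origin on a cart in front of the work surface, level with it; the furniture and walls round the work are solid. World frame = base frame: x ahead of the robot, y to its left, z up, the work surface at z = 0. Lengths are in m, angles in rad, forces in N, time in s.
With the tool pointing down it reaches from about 0.325 to 0.85 m from the base axis. Payload 4.4 kg.
Tool frame: the origin (TCP) lies midway between the tips of the shut fingers; the grasp point (between the pads) lies 19 mm behind it; z points along the fingers, y is the line along which they close (so a half turn about z gives the same grasp; the last joint's range is limited). The gripper opens to 94 mm and grips with 3 to 60 N. Pads are 16 mm wide; open, the fingers measure 119 mm over their backs; the gripper's body (75 mm by 177 mm) begins 78 mm behind the grasp point.
Start: joints at [1.022, 0.207, 1.542, -0, 1.393, -0.15], TCP at [0.223, 0.53, 0.205] pointing down, gripper open.
Joint ranges: [-2.73, 2.73], [-0.86, 2.22], [0.23, 2.46], [-1.11, 4.25], [0.08, 2.63], [-2.82, 2.82]. Speed limits (rad/s): [2.79, 2.79, 3.14, 3.14, 3.14, 3.14].

## Interface

Orientations are given as [roll, pitch, yaw] about the fixed x, y, z axes, in that order (R = Rz(yaw) Ry(pitch) Rx(roll)).
In Python, from plant import sensors, optics, arm gives the robot as it stands. The module is installed in compiled form; this text tells all that it offers.
- The arm moves only by the shell command python3 -m pendant 'ROWS' [FORCE]. ROWS is JSON, a list of rows, each a list of 7 numbers: the shift along the tool's x, y, z in m, then the turn, a rotation vector about the tool's x, y, z in degrees, then the opening, from -1 (shut) to 1 (fully open). In form: [[x, y, z, rx, ry, rz, hand], ...]. A call has 1 to 12 rows; each row is the pose to reach, as a shift and turn from the pose commanded when the call began, along the tool's axes at that moment; what a row does not reach only later rows make up. A row lasts 1/10 s, in which the tool goes at most 50 mm and 8.59 degrees, less where a joint would pass 70% of its speed; a pose out of reach is approached as far as the arm can. A call with a gripper value outside its range is refused whole. The fingers move at their own pace and stop on an object; FORCE is the grip in N (left out, the last holds). Time passes only in rows, so rows that repeat a pose let the fingers close. It gives the time, the measured TCP pose, the force, the opening and the grip force at its end, in the units of the state.
- sensors.get_state(): the state, without advancing time (a new reading comes with each control period).
- optics.camera(name): name is "side" or "top"; returns the picture (420x560x3 uint8, blue, green, red); there is no depth.
- optics.camera_model(name): a dict with "fx", "fy", "cx", "cy" (pixels), "view" (4x4, takes a point from world to camera coordinates). Camera axes: x right, y down, z forward; pixel columns grow to the right and rows downward; lengths in m; the calibration is good to about 2 mm. A picture is of the moment at which its call begins. camera_model takes no time and is no camera call.
- arm.close_job(): hands the job in; it is judged then, once.
The state is a dict: "time": time; "joint_pos": joint angles; "qvel": joint speeds; "joint_efforts": joint torques, N m; "ee_pos": TCP position; "tcp_rot": TCP orientation; "ft_force": force on the tool from outside, world axes, zero at the start; "torque": the same for the moment, N m; "width": finger opening in m; "grip_force": force on a finger pad.
Only numpy, scipy, OpenCV 4.12 (cv2) and the standard library are available. Lean on these libraries where they do the work, as an engineer would, in place of code of your own. Each camera call takes 0.05 s, during which the arm holds its last target. There are 200 camera calls.

## Task

Turn the black dial of the white dry bath until its white line points at the green set mark on the scale, then fit the blue cover over the aluminium tube block and press it down until both clips snap and it sits fully home. Keep pressing the cover down firmly and finish like that, with the fingers still on it and the dial still on its mark; leave the cups, jar and timer alone.

Things in the scene. Friction and masses are not known exactly. Their poses are not given: they have to be found in the camera images.
- dry_bath: white bench instrument fixed to the worktop, 130 (x) x 240 (y) mm, panel 50 mm above the worktop; origin at the centre of its underside, front faces its -x. On its panel: the dial, axis at its (0, +68) mm, and an aluminium tube block, centre at its (0, -52) mm
- dial_grip (a point): point on the dial's upright axis, half-way up its bar grip, 71 mm above the worktop. The black bar is 44 mm long (dial's own x), 12 mm wide (dial's own y), its top 84 mm and its foot 57 mm above the worktop; below it is a round skirt of 24 mm radius. Its axes turn with the dial; the white line points along its -x
- pointer (a point): point on the dial's white line produced, 30 mm from the dial axis, just above the scale; turns with the dial
- mark (a point): point at the inner end of the green set mark (a 6 x 13 mm rider on the scale), 30 mm from the dial axis, same height as the pointer point; it does not move when the dial is turned. The dial is set when the pointer point lies on this one
- dial (a joint): dial angle in rad, grows clockwise seen from above; 0: white line to the front of the dry bath. Range -2.36 to 2.36; turns smoothly (0.04 N m of friction) and stays where it is left
- set_mark (a joint): angle of the green set mark in rad, on the same scale as the dial; fixed during the job. Dial equal to this = set
- nest (a point): centre of the flat top of the aluminium tube block, 70 mm above the worktop; axes as the dry bath. The block is 56 (x) x 76 (y) mm with shoulders rounded to 4 mm and stands 20 mm above the panel. From each end (+y and -y) a sprung steel nose stands 5 mm out, 9 mm above the panel
- cover: loose blue clip cover, 66 (x) x 94 (y) x 53.5 mm high with its white handle, about 0.12 kg, lying open side down; origin at the centre of its open underside. Inside 60 x 86 mm and 18.5 mm deep, with a rib inside each short end that leaves 80 mm between; it fits over the block either way round (half a turn), with 2 mm of play on every side
- cover_handle (a point): centre of the cover's white bar handle, 38.5 mm above its underside; bar 14 mm wide (x), 54 long (y), 30 high, on the ceiling. Above the nest point it is 28.6 mm high when the cover rests on the noses and 20 mm when fully home. Pushing down takes about 8 to 15 N; some 3 mm down the force drops as it snaps
- orange_cup: specimen cup with orange lid, 47 mm wide, 58 mm high; bystander, origin under its centre
- blue_cup: specimen cup with blue lid, 47 mm wide, 58 mm high; bystander, origin under its centre
- stain_jar: glass jar with violet contents, 54 mm wide, 101 mm high; bystander, origin under its centre
- timer: small white bench timer, 40 x 62 x 58 mm; bystander, origin under its centre
- paper_roll (a point): centre of the top of the standing roll of white paper, 110 mm wide, 229 mm high, fixed, always in the same place: an obstacle beside the way from the cover to the dry bath (pass in front of it, on the robot's side). Further fixed cleaning things, up to 270 mm high, stand beside and behind it, no nearer to the robot; low ones (a sponge, brushes) to its left

How it is judged:
By the outcome, as a careful person would: the job done as asked, in the order asked, and still so for the second after the job is handed in, while the arm keeps its last pose, push and grip.
It also fails if it takes over 64 s, if anything falls off the work surface, if the arm or the gripper's body presses on something with over 40 N, if the wrist force passes 120 N, or if a joint passes its speed limit or range.

## Working session

There is one attempt and no reset: what is moved stays moved. The work goes in short steps, Python scripts to look and compute and a shell command to move; the robot and the scene stay as the last step left them, time stands still between calls to the robot, and variables do not carry over. Pictures are saved under pics/ and viewed, at most 10 in all, crops included, and the job is handed in when it is done.

```bash
mkdir -p pics
python3 - <<'E'
from plant import sensors, optics, arm
import cv2,numpy as np
s=sensors.get_state();print(s)
for n in("side","top"):
    cv2.imwrite(f"pics/{n}0.png",optics.camera(n))
    m=optics.camera_model(n);V=np.array(m["view"]);print(n,m["fx"],m["cx"],m["cy"],-V[:3,:3].T@V[:3,3],V[:3,:3])
E
```

```text
{'time': 0.0, 'joint_pos': array([ 1.02249495e+00,  2.07408436e-01,  1.54290905e+00, -2.16042869e-06,
        1.39349567e+00, -1.50526452e-01]), 'qvel': array([-1.31217697e-03,  4.82168810e-04, -1.86905018e-03, -1.20990793e-04,
       -1.03457984e-03, -5.19815715e-06]), 'joint_efforts': array([ 7.62500204e-04, -3.70876336e+01, -2.81416994e+01,  6.99862861e-02,
        3.61881056e-02, -1.42595354e-04]), 'ee_pos': array([0.22234639, 0.52941645, 0.20431867]), 'tcp_rot': array([-3.13939694e+00, -3.30882468e-04,  2.74381775e+00]), 'ft_force': array([-0.32898764,  0.00831663,  0.79689223]), 'torque': array([-0.01690936, -0.02824728,  0.0266659 ]), 'grip_force': 0.0, 'width': 0.09410318557589667}
side 518.4322587892492 274.92233987336823 213.87285070638708 [0.44462052 0.79492247 1.37822748] [[-0.9988065  -0.04753299 -0.01123326]
 [-0.03322469  0.82979814 -0.55707375]
 [ 0.03580072 -0.55603566 -0.83038705]]
top 386.6824835193717 286.52123799620296 209.52345895055535 [ 0.25050243 -0.01257399  1.33850169] [[-0.01141125 -0.99992522  0.0043978 ]
 [-0.9786452   0.01026546 -0.20530023]
 [ 0.20523974 -0.00664661 -0.97868916]]
```

View pics/side0.png

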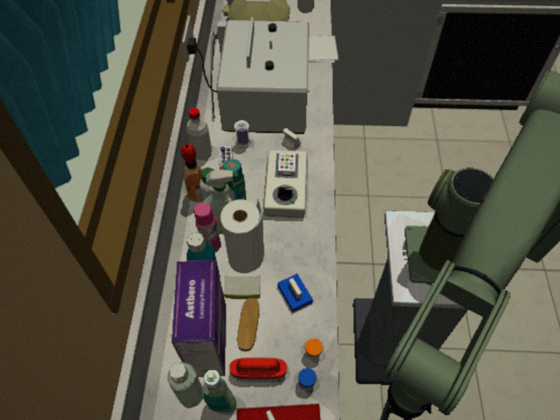

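View pics/top0.png

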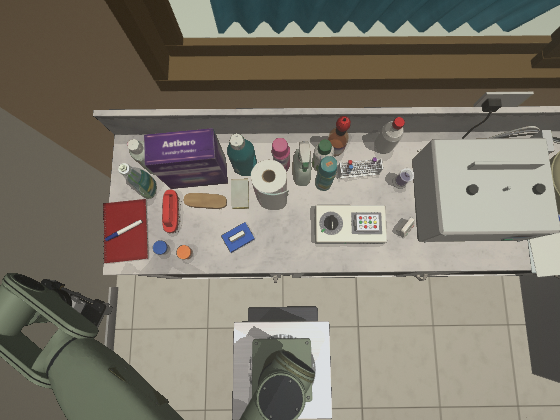

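The top view shows the bath at about (350,224), with the dial at (332,222) and the block at (368,223). The cover is at (237,237), the orange and blue cups at (184,252) and (160,247), and the paper roll at (270,178). In the side view the dial is at (285,195) and the cover at (295,292). I'll enlarge crops of these next.

```bash
cat > h.py <<'E'
from plant import sensors, optics, arm
import cv2,numpy as np
def mdl(n):
    m=optics.camera_model(n);V=np.array(m["view"]);return m,V[:3,:3],V[:3,3]
def onz(n,px,z):
    m,R,t=mdl(n);d=R.T@np.array([(px[0]-m["cx"])/m["fx"],(px[1]-m["cy"])/m["fy"],1]);c=-R.T@t
    return c+d*(z-c[2])/d[2]
def proj(n,p):
    m,R,t=mdl(n);q=R@np.array(p)+t;return np.array([m["cx"]+m["fx"]*q[0]/q[2],m["cy"]+m["fy"]*q[1]/q[2]])
E
python3 - <<'E'
from h import *
s=cv2.imread("pics/side0.png");t=cv2.imread("pics/top0.png")
a=cv2.resize(s[140:225,255:320],None,fx=6,fy=6,interpolation=cv2.INTER_CUBIC)
b=cv2.resize(t[195:252,305:395],None,fx=4.4,fy=4.4,interpolation=cv2.INTER_CUBIC)
o=np.zeros((510,800,3),np.uint8);o[:510,:390]=a;o[:b.shape[0],395:395+b.shape[1]]=b
cv2.imwrite("pics/crop0.png",o)
for n,im,roi in(("side",s,(270,270,325,315)),("top",t,(215,215,260,260))):
    x0,y0,x1,y1=roi;hsv=cv2.cvtColor(im,cv2.COLOR_BGR2HSV)
    m=cv2.inRange(hsv,(100,120,60),(130,255,255));k=np.zeros_like(m);k[y0:y1,x0:x1]=m[y0:y1,x0:x1]
    c=max(cv2.findContours(k,cv2.RETR_EXTERNAL,cv2.CHAIN_APPROX_NONE)[0],key=cv2.contourArea)
    r=cv2.minAreaRect(c);print(n,"blue",r);bp=cv2.boxPoints(r)
    P=np.array([onz(n,p,.02)[:2] for p in bp]);print("corners z.02",P.round(4).tolist(),"c",P.mean(0))
    w=cv2.inRange(hsv,(0,0,150),(180,80,255));k=np.zeros_like(m);cv2.drawContours(k,[c],-1,255,-1);w&=k
    ys,xs=np.nonzero(w);rw=cv2.minAreaRect(np.c_[xs,ys].astype(np.float32));print("handle",rw)
    q=cv2.boxPoints(rw);print(np.array([onz(n,p,.0535)[:2] for p in q]).round(4).tolist(),onz(n,rw[0],.0535))
E
```

```text
side blue ((294.546142578125, 291.33074951171875), (32.12499237060547, 22.946426391601562), 60.2551155090332)
corners z.02 [[0.4868, 0.1263], [0.4301, 0.0869], [0.3828, 0.1737], [0.4382, 0.2107]] c [0.43447939 0.14939852]
handle ((294.91009521484375, 285.55615234375), (16.9599666595459, 4.345991611480713), 57.9946174621582)
[[0.4524, 0.1302], [0.4422, 0.1225], [0.4158, 0.1662], [0.4259, 0.1736]] [0.43396627 0.14830433 0.0535    ]
top blue ((237.5769500732422, 236.8846435546875), (18.977312088012695, 27.163602828979492), 60.2551155090332)
corners z.02 [[0.4386, 0.2042], [0.4848, 0.1238], [0.4271, 0.0909], [0.3818, 0.1708]] c [0.43305788 0.14741589]
handle ((236.23574829101562, 235.40415954589844), (3.5270962715148926, 15.40405559539795), 59.74356460571289)
[[0.4256, 0.1731], [0.4513, 0.1289], [0.4409, 0.1229], [0.4153, 0.1669]] [0.43325296 0.14798505 0.0535    ]
```

View pics/crop0.png

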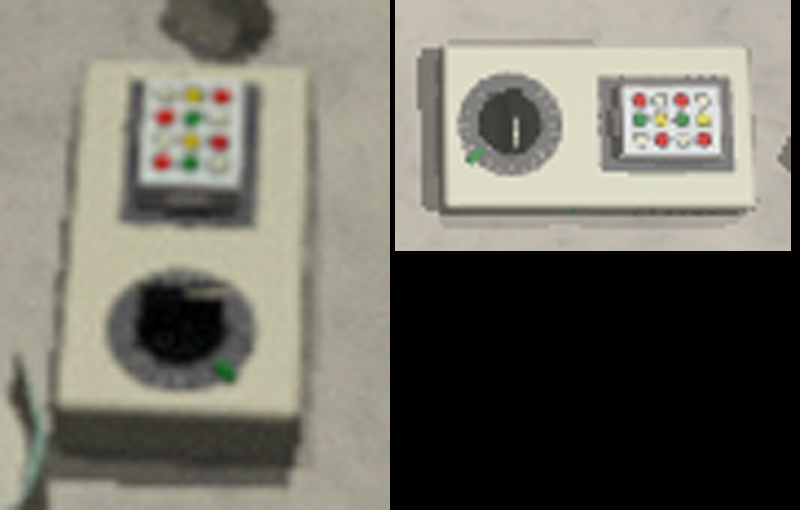

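In the crop, the white line points nearly to the front (−x) and the green mark sits clockwise of it by about 50°. Next I'll measure the bath, the mark and the line.

Run:
```python
from h import *
for n,roi in(("side",(255,140,320,225)),("top",(305,195,395,252))):
    im=cv2.imread(f"pics/{n}0.png");x0,y0,x1,y1=roi;c=im[y0:y1,x0:x1];hsv=cv2.cvtColor(c,cv2.COLOR_BGR2HSV)
    p=(np.array([228,170] if n=="top" else [268,190])-[x0,y0]) if n=="side" else np.array([318,235])-[x0,y0]
    print(n,"panel",c[p[1],p[0]],hsv[p[1],p[0]],"bench",c[3,3])
    ref=c[p[1],p[0]].astype(int)
    m=(np.abs(c.astype(int)-ref).max(2)<22).astype(np.uint8)*255
    m=cv2.morphologyEx(m,cv2.MORPH_OPEN,np.ones((3,3)))
    k=max(cv2.findContours(m,cv2.RETR_EXTERNAL,cv2.CHAIN_APPROX_NONE)[0],key=cv2.contourArea)
    r=cv2.minAreaRect(k);q=cv2.boxPoints(r)+[x0,y0];P=np.array([onz(n,a,.05)[:2] for a in q])
    C=P.mean(0);e=[P[i]-P[i-1] for i in range(4)];print("C",C,"edges",[(round(np.hypot(*v),4),round(np.degrees(np.arctan2(v[1],v[0])),1)) for v in e])
    L=max(e,key=np.hypot.reduce) if 0 else max(e,key=lambda v:np.hypot(*v));L=L/np.hypot(*L)*np.sign(L[1]);X=np.array([L[1],-L[0]])
    D=C+.068*L;print("yaw",np.degrees(np.arctan2(-L[0],L[1])),"dial",D,"nest",C-.052*L)
    g=cv2.inRange(hsv,(50,120,40),(85,255,255));
    nn,lab,st,ce=cv2.connectedComponentsWithStats(g)
    for i in range(1,nn):
        G=onz(n,ce[i]+[x0,y0],.057)[:2];v=G-D
        print("green",st[i][4],ce[i]+[x0,y0],G,"r",np.hypot(*v),"ang",np.degrees(np.arctan2(v@L,-v@X)))
    dp=proj(n,[*D,.084])-[x0,y0];yy,xx=np.mgrid[:c.shape[0],:c.shape[1]]
    w=(np.hypot(xx-dp[0],yy-dp[1])<7)&(c.min(2)>90);ys,xs=np.nonzero(w);print("dial px",dp+[x0,y0])
    for x,y in zip(xs,ys):
        v=onz(n,[x+x0,y+y0],.084)[:2]-D;print("w",x+x0,y+y0,c[y,x],(v@X).round(4),(v@L).round(4))
```

```text
side panel [166 189 193] [ 26  36 193] bench [144 158 160]
C [ 0.47451857 -0.23818885] edges [(np.float64(0.1215), np.float64(-0.7)), (np.float64(0.2326), np.float64(-88.7)), (np.float64(0.1312), np.float64(178.9)), (np.float64(0.2317), np.float64(88.9))]
yaw 1.3035160799016963 dial [ 0.47297166 -0.17020644] nest [ 0.4757015  -0.29017539]
green 2 [286.5 159. ] [ 0.47374761 -0.30929121] r 0.13908692589334912 ang -89.01613056587503
green 2 [286.5 167. ] [ 0.47255857 -0.27544389] r 0.10523825389594989 ang -88.47158104527422
green 5 [291.8 201.2] [ 0.45124424 -0.13943192] r 0.0376716325877944 ang 56.08066754616478
dial px [285.24247889 187.88518378]
w 284 181 [161 187 190] 0.0043 -0.0269
w 285 181 [163 189 191] 0.0011 -0.0269
w 286 181 [163 187 193] -0.002 -0.027
w 282 182 [164 187 190] 0.0105 -0.0228
w 283 182 [164 190 192] 0.0073 -0.0229
w 284 182 [160 187 189] 0.0042 -0.0229
w 285 182 [163 186 191] 0.0011 -0.023
w 286 182 [164 189 192] -0.0021 -0.023
w 287 182 [163 189 190] -0.0052 -0.0231
w 288 182 [159 186 188] -0.0083 -0.0231
w 289 182 [161 189 193] -0.0115 -0.0232
w 281 183 [163 1
[... 2938 characters left out ...]
0 [127 129 130] 0.0036 -0.0211
w 338 221 [126 128 129] 0.0003 -0.0177
w 339 221 [128 128 130] 0.0003 -0.021
w 332 222 [159 174 175] -0.0031 0.0022
w 338 222 [104 106 107] -0.0031 -0.0176
w 339 222 [126 128 130] -0.0031 -0.0209
w 332 223 [158 173 174] -0.0064 0.0023
w 338 223 [102 104 105] -0.0064 -0.0175
w 339 223 [126 127 129] -0.0064 -0.0208
w 332 224 [162 176 177] -0.0098 0.0024
w 338 224 [101 103 104] -0.0098 -0.0174
w 339 224 [127 128 130] -0.0098 -0.0207
w 332 225 [199 218 219] -0.0131 0.0024
w 338 225 [125 126 128] -0.0131 -0.0173
w 332 226 [159 173 174] -0.0164 0.0025
w 337 226 [105 108 110] -0.0164 -0.0139
w 332 227 [160 174 176] -0.0198 0.0026
w 332 228 [103 114 115] -0.0231 0.0027
```

```bash
cat >> h.py <<'E'
from scipy.spatial.transform import Rotation as Ro
def to(x,y,z,ydir):
    s=sensors.get_state();R=Ro.from_euler('xyz',s["tcp_rot"]);e=R.apply(np.eye(3))
    # goal: tool down, tool y along world angle ydir (deg)
    G=Ro.from_euler('xyz',[180,0,ydir+90],degrees=True)
    print("t",s["time"],"at",s["ee_pos"].round(4),"yd",np.degrees(s["tcp_rot"][2])-90,"w",s["width"],"F",s["ft_force"].round(1),"j",s["joint_pos"].round(2))
    print("shift mm",(1000*R.inv().apply(np.array([x,y,z])-s["ee_pos"])).round(1),"turn",np.degrees((R.inv()*G).as_rotvec()).round(1))
def greenw(n,c,r=9,im=None):
    im=optics.camera(n) if im is None else im
    f=im.astype(float);w=np.clip(f[...,1]-np.maximum(f[...,0],f[...,2])-8,0,None)
    yy,xx=np.mgrid[:im.shape[0],:im.shape[1]];w=w*(np.hypot(xx-c[0],yy-c[1])<r)
    return np.array([(w*xx).sum(),(w*yy).sum()])/w.sum(),w.sum()
E
python3 - <<'E'
from h import *
for n,c in(("side",(291.8,201)),("top",(323,230.5))):
    p,w=greenw(n,c,5,cv2.imread(f"pics/{n}0.png"))
    for z in(.052,.057):
        G=onz(n,p,z)[:2];v=G-[.473,-.1715];print(n,p,w,z,G,np.hypot(*v),np.degrees(np.arctan2(v[1],-v[0])))
for nm,p,z in(("roll",(268,178),.229),("org",(184,252),.058),("blu",(160,247),.058),("timer",(407,226),.058),("jar",(404,178),.1)):print(nm,onz("top",p,z))
to(.473,-.1715,.14,90)
E
```

```text
side [292.01652893 201.24242424] 363.0 0.052 [ 0.45058747 -0.14283217] 0.036389094582729695 51.981673273465816
side [292.01652893 201.24242424] 363.0 0.057 [ 0.45056497 -0.13929675] 0.0392476754224147 55.13624136602888
top [322.85227273 229.92613636] 352.0 0.052 [ 0.44889458 -0.14271062] 0.03754863105043689 50.06047255478878
top [322.85227273 229.92613636] 352.0 0.057 [ 0.44812352 -0.14220484] 0.038432345155718826 49.66318722596496
roll [0.57980049 0.03402494 0.229     ]
org [0.37921898 0.31903514 0.058     ]
blu [0.39663597 0.39912314 0.058     ]
timer [ 0.45825723 -0.42521065  0.058     ]
jar [ 0.61350488 -0.41389109  0.1       ]
t 0.1 at [0.2224 0.5295 0.2044] yd 67.21080127755161 w 0.09433258800432347 F [-0.1  0.5  0.2] j [ 1.02  0.21  1.54 -0.    1.39 -0.15]
shift mm [-502.6 -549.    65.4] turn [ -0.1  -0.  -22.8]
```

```bash
r='[-0.503,-0.549,0.04,0,0,-22.8,1]'; python3 -m pendant '[[-0.503,-0.549,0.04,0,0,-22.8,1],[-0.503,-0.549,0.04,0,0,-22.8,1],[-0.503,-0.549,0.04,0,0,-22.8,1],[-0.503,-0.549,0.04,0,0,-22.8,1],[-0.503,-0.549,0.04,0,0,-22.8,1],[-0.503,-0.549,0.04,0,0,-22.8,1],[-0.503,-0.549,0.04,0,0,-22.8,1],[-0.503,-0.549,0.04,0,0,-22.8,1],[-0.503,-0.549,0.04,0,0,-22.8,1],[-0.503,-0.549,0.04,0,0,-22.8,1],[-0.503,-0.549,0.04,0,0,-22.8,1],[-0.503,-0.549,0.04,0,0,-22.8,1]]' 20
python3 -c "
from h import *
to(.473,-.1715,.12,90)"
```

```text
time: 1.3
ee_pos: [0.4237, -0.033, 0.1732]
tcp_rot: [3.141, 0.0, 3.141]
ft_force: [1.2, 0.5, 0.1]
width: 0.094
grip_force: 0.0
t 1.3 at [ 0.4237 -0.033   0.1732] yd 89.97590604207764 w 0.09395008279894763 F [1.2 0.5 0.1] j [-0.28 -0.09  1.93  0.    1.31 -1.85]
shift mm [ -49.3 -138.4   53.2] turn [ 0.  0. -0.]
```

```bash
python3 -m pendant '[[-0.049,-0.138,0.053,0,0,0,0],[-0.049,-0.138,0.053,0,0,0,0],[-0.049,-0.138,0.053,0,0,0,0],[-0.049,-0.138,0.053,0,0,0,0],[-0.049,-0.138,0.053,0,0,0,0],[-0.049,-0.138,0.053,0,0,0,0]]'
python3 -c "
from h import *
to(.473,-.1715,.061,90)"
```

```text
time: 1.9
ee_pos: [0.4723, -0.168, 0.1204]
tcp_rot: [3.141, -0.001, -3.141]
ft_force: [-0.1, 0.6, 0.4]
width: 0.0496
grip_force: 0.0
t 1.9 at [ 0.4723 -0.168   0.1204] yd -269.9725014804474 w 0.04956562331511667 F [-0.1  0.6  0.4] j [-0.51  0.14  1.81  0.    1.2  -2.09]
shift mm [-0.7 -3.6 59.4] turn [ 0.1 -0.   0. ]
```

```bash
python3 -m pendant '[[-0.001,-0.0035,0.03,0,0,0,0],[-0.001,-0.0035,0.059,0,0,0,0],[-0.001,-0.0035,0.059,0,0,0,0],[-0.001,-0.0035,0.059,0,0,0,-1],[-0.001,-0.0035,0.059,0,0,0,-1],[-0.001,-0.0035,0.059,0,0,0,-1],[-0.001,-0.0035,0.059,0,0,0,-1]]' 10
python3 -c "
from h import *
to(.473,-.1715,.061,90)"
```

```text
time: 2.6
ee_pos: [0.4747, -0.1728, 0.0628]
tcp_rot: [-3.14, 0.002, -3.141]
ft_force: [-0.3, 0.5, 0.6]
width: 0.0182
grip_force: 0.0
t 2.6 at [ 0.4747 -0.1728  0.0628] yd -269.97508861667677 w 0.018200459285750172 F [-0.3  0.5  0.6] j [-0.52  0.23  1.84  0.    1.07 -2.09]
shift mm [1.7 1.3 1.8] turn [-0.1  0.1  0. ]
```

```bash
python3 -m pendant '[[0,0,0,0,0,0,-1],[0,0,0,0,0,0,-1],[0,0,0,0,0,0,-1]]' 15
python3 - <<'E'
from h import *
to(.473,-.1715,.061,90);print(sensors.get_state()["torque"],sensors.get_state()["grip_force"])
for n in("side","top"):cv2.imwrite(f"pics/{n}1.png",optics.camera(n))
a=cv2.imread("pics/side1.png")[130:230,240:340];b=cv2.imread("pics/top1.png")[180:260,300:400]
o=np.hstack([cv2.resize(a,(400,400)),cv2.resize(b,(400,400))]);cv2.imwrite("pics/crop1.png",o)
E
```

```text
time: 2.9
ee_pos: [0.4745, -0.1708, 0.0625]
tcp_rot: [3.138, 0.001, 3.141]
ft_force: [-1.2, 5.7, 5.4]
width: 0.012
grip_force: 15.0
t 2.9 at [ 0.4745 -0.1708  0.0625] yd 89.95600151491465 w 0.011964813862820667 F [-1.2  5.7  5.4] j [-0.52  0.23  1.84  0.    1.07 -2.09]
shift mm [ 1.5 -0.8  1.5] turn [ 0.2  0.1 -0. ]
[ 1.23428009 -0.04521852 -0.06302164] 14.989886283874512
```

Run:
```python
from h import *
for n,c in(("side",(285,195)),("top",(331,222.7))):
    im=cv2.imread(f"pics/{n}0.png");K=8;x0,y0=int(c[0])-20,int(c[1])-20
    big=cv2.resize(im[y0:y0+40,x0:x0+40],None,fx=K,fy=K,interpolation=cv2.INTER_CUBIC)
    g=cv2.cvtColor(big,cv2.COLOR_BGR2GRAY);hsv=cv2.cvtColor(big,cv2.COLOR_BGR2HSV)
    th=165 if n=="top" else 145
    m=((g<th)).astype(np.uint8)*255
    lab,L=cv2.connectedComponents(m);i=L[160,160];k=(L==i).astype(np.uint8)
    k=cv2.morphologyEx(k,cv2.MORPH_OPEN,cv2.getStructuringElement(2,(61,61)))
    ct=max(cv2.findContours(k,0,1)[0],key=cv2.contourArea)[:,0]
    P=np.array([onz(n,[(p[0]+.5)/K-.5+x0,(p[1]+.5)/K-.5+y0],.0515)[:2] for p in ct])
    A=np.c_[2*P,np.ones(len(P))];s=np.linalg.lstsq(A,(P**2).sum(1),rcond=None)[0];r=np.sqrt(s[2]+s[0]**2+s[1]**2)
    res=np.hypot(*(P-s[:2]).T)-r
    gp,_=greenw(n,(291.8,201) if n=="side" else (323,230.5),5,im);G=onz(n,gp,.0525)[:2];v=G-s[:2]
    print(n,"axis",s[:2],"r",r,"res",res.std(),np.abs(res).max(),"G",G,np.hypot(*v),np.degrees(np.arctan2(v[1],-v[0])))
```

```text
side axis [ 0.47445874 -0.16804647] r 0.039784416213913015 res 0.0004884179758675513 0.0020662549159619834 G [ 0.45058522 -0.14247863] 0.034980844287485234 46.96272035994271
top axis [ 0.47513051 -0.16939805] r 0.037829935710890196 res 0.0029977713336124855 0.012618437182144643 G [ 0.44881747 -0.14266004] 0.03751395655691488 45.458963297907815
```

View pics/crop1.png

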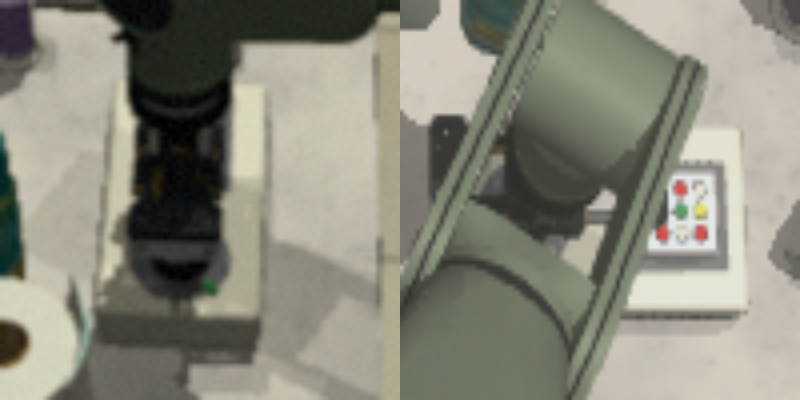

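The side crop shows the fingers straddling the dial bar, with the green mark at (210,287); the arm hides the dial in the top crop. The best estimate of the mark angle is about 48°, so I'll turn that far, back off and look.

```bash
python3 -m pendant '[[0,0,0,0,0,8,-1],[0,0,0,0,0,16,-1],[0,0,0,0,0,24,-1],[0,0,0,0,0,32,-1],[0,0,0,0,0,40,-1],[0,0,0,0,0,48,-1],[0,0,0,0,0,48,-1],[0,0,0,0,0,48,-1],[0,0,0,0,0,48,-1]]'
python3 -c "
from h import *
to(.4745,-.17,.13,42);print(sensors.get_state()['torque'])"
```

```text
time: 3.9
ee_pos: [0.4738, -0.1723, 0.0625]
tcp_rot: [3.141, -0.0, 2.304]
ft_force: [-1.8, 2.3, 5.8]
width: 0.0119
grip_force: 15.0
t 3.9 at [ 0.4738 -0.1723  0.0625] yd 41.9908469184476 w 0.011896769995035807 F [-1.8  2.3  5.8] j [-0.52  0.23  1.84  0.    1.07 -1.25]
shift mm [  1.3   2.1 -67.5] turn [ 0. -0. -0.]
[ 0.35686956  0.3922342  -0.04949056]
```

```bash
python3 -m pendant '[[0,0,0,0,0,0,-0.3],[0,0,0,0,0,0,-0.3],[0,0,0,0,0,0,-0.3],[0,0,-0.03,0,0,0,0],[0,0,-0.08,0,0,0,0],[0,0,-0.11,0,0,0,0],[0,0,-0.11,0,0,0,0]]'
python3 -c "
from h import *
to(.4335,.148,.15,30)"
```

```text
time: 4.6
ee_pos: [0.4774, -0.1746, 0.177]
tcp_rot: [3.138, 0.011, 2.304]
ft_force: [0.1, -0.6, 0.7]
width: 0.0469
grip_force: 0.0
t 4.6 at [ 0.4774 -0.1746  0.177 ] yd 42.00509279575448 w 0.04693515316364342 F [ 0.1 -0.6  0.7] j [-0.52  0.08  1.74 -0.    1.3  -1.25]
shift mm [269.4 183.2  24.8] turn [ 0.3  0.6 12. ]
```

```bash
python3 -m pendant '[[0.204,0.08,0,0,0,12,0],[0.204,0.08,0,0,0,12,0],[0.204,0.08,0,0,0,12,0],[0.204,0.08,0,0,0,12,0],[0.269,0.183,0.01,0,0,12,0],[0.269,0.183,0.025,0,0,12,0],[0.269,0.183,0.025,0,0,12,0],[0.269,0.183,0.025,0,0,12,0],[0.269,0.183,0.025,0,0,12,0]]'
python3 - <<'E'
from h import *
to(.4335,.148,.026,30)
for n in("side","top"):cv2.imwrite(f"pics/{n}2.png",optics.camera(n))
a=cv2.imread("pics/side2.png")[170:220,260:310];b=cv2.imread("pics/top2.png")[202:242,310:350]
o=np.hstack([cv2.resize(a,(400,400),interpolation=2),cv2.resize(b,(400,400),interpolation=2)]);cv2.imwrite("pics/crop2.png",o)
E
```

```text
time: 5.5
ee_pos: [0.4285, 0.15, 0.145]
tcp_rot: [-3.138, -0.001, 2.097]
ft_force: [0.5, 0.4, 0.2]
width: 0.0469
grip_force: 0.0
t 5.5 at [0.4285 0.15   0.145 ] yd 30.147577826754272 w 0.04693953651394502 F [0.5 0.4 0.2] j [ 0.15  0.01  1.89 -0.    1.24 -0.38]
shift mm [ -4.4   3.7 119. ] turn [-0.2 -0.   0.1]
```

View pics/crop2.png

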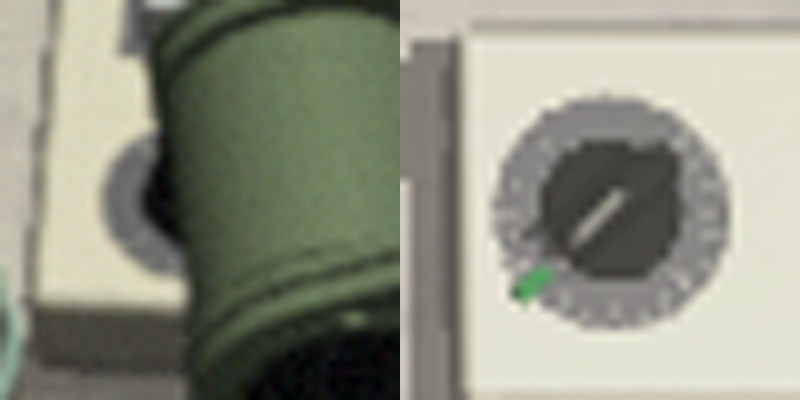

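In the top crop (right half), the line runs from (625,190) to (575,243), the ring centre is near (612,212) and the green mark is centred at (533,284). They look nearly in line, so I'll compute the angles. In the side crop (left half) the arm covers the dial.

```bash
cat > m.py <<'E'
from h import *
def chk(f,ax=None):
    n="top";im=cv2.imread(f);K=8;x0,y0=310,202
    big=cv2.resize(im[y0:y0+40,x0:x0+40],None,fx=K,fy=K,interpolation=cv2.INTER_CUBIC)
    U=lambda p:np.array([(p[0]+.5)/K-.5+x0,(p[1]+.5)/K-.5+y0])
    g=cv2.cvtColor(big,cv2.COLOR_BGR2GRAY);m=((g<175)).astype(np.uint8);m[:,:48]=0
    L=cv2.connectedComponents(m)[1];k=(L==L[168,168]).astype(np.uint8)
    ct=max(cv2.findContours(k,0,1)[0],key=cv2.contourArea)[:,0]
    P=np.array([onz(n,U(p),.0515)[:2] for p in ct])
    w=np.ones(len(P),bool)
    for _ in range(6):
        s=np.linalg.lstsq(np.c_[2*P,np.ones(len(P))][w],(P**2).sum(1)[w],rcond=None)[0];r=np.sqrt(s[2]+s[0]**2+s[1]**2)
        d=np.hypot(*(P-s[:2]).T)-r;w=np.abs(d)<max(.0015,1.5*d[w].std())
    A=s[:2];gp,_=greenw(n,(323,230),5,im);G=onz(n,gp,.0525)[:2];v=G-A
    print("ring",A,r,d[w].std(),w.mean(),"mark",np.hypot(*v),np.degrees(np.arctan2(v[1],-v[0])))
    c=proj(n,[*A,.084]);yy,xx=np.mgrid[:420,:560];f=np.clip(im.min(2).astype(float)-95,0,None)*(np.hypot(xx-c[0],yy-c[1])<6)
    ys,xs=np.nonzero(f);Q=np.array([onz(n,[x,y],.084)[:2] for x,y in zip(xs,ys)])-A;W=f[ys,xs]
    keep=(np.hypot(*Q.T)<.023)&(Q[:,0]<.004);Q=Q[keep];W=W[keep];mu=(W[:,None]*Q).sum(0)/W.sum();C=((Q-mu).T*W)@(Q-mu);e=np.linalg.eigh(C)[1][:,1];e*=-np.sign(e[0])
    print("line n",len(Q),"centroid",mu,"ang",np.degrees(np.arctan2(e[1],-e[0])),"ang centroid",np.degrees(np.arctan2(mu[1],-mu[0])))
E
python3 -c "
from m import *
chk('pics/top0.png');chk('pics/top2.png')"
```

```text
ring [ 0.47329422 -0.16992142] 0.0398863178362567 0.00041513780799739034 0.946236559139785 mark 0.03663732396322761 48.08077640939927
line n 6 centroid [-0.01179275 -0.00020657] ang 2.0377537901425447 ang centroid -1.003545416396246
ring [ 0.47329414 -0.16990806] 0.03953630980332753 0.000422363239793128 0.9495495495495495 mark 0.036629605239171255 48.05810727477766
line n 8 centroid [-0.00662553  0.00786248] ang 43.25320839522296 ang centroid 49.87989941201516
```

The mark is at 48.1° (radius 36.6 mm against 36.5 expected), and the dial was gripped and turned to 48.0°, so it is set. Next is the cover.

```bash
python3 -m pendant '[[-0.003,0.003,0.04,0,0,0,0],[-0.003,0.003,0.08,0,0,0,0],[-0.003,0.003,0.08,0,0,0,0],[-0.003,0.003,0.08,0,0,0,0]]' 
python3 -c "
from h import *
to(.4335,.148,.027,30)"
```

```text
time: 6.0
ee_pos: [0.4335, 0.1475, 0.0666]
tcp_rot: [-3.14, -0.0, 2.092]
ft_force: [0.0, 0.3, 0.3]
width: 0.047
grip_force: 0.0
t 6.0 at [0.4335 0.1475 0.0666] yd 29.876769471206856 w 0.047030122019183655 F [0.  0.3 0.3] j [ 0.14  0.13  1.95 -0.    1.06 -0.38]
shift mm [ 0.4  0.3 39.6] turn [-0.1 -0.  -0.1]
```

```bash
python3 -m pendant '[[0,0,0.03,0,0,0,0],[0,0,0.039,0,0,0,0],[0,0,0.039,0,0,0,0],[0,0,0.039,0,0,0,-1],[0,0,0.039,0,0,0,-1],[0,0,0.039,0,0,0,-1],[0,0,0.039,0,0,0,-1],[0,0,0.039,0,0,0,-1],[0,0,0.039,0,0,0,-1]]' 50
python3 -c "
from h import *
to(.4335,.148,.027,30)"
```

```text
time: 6.9
ee_pos: [0.434, 0.1488, 0.0279]
tcp_rot: [3.141, 0.0, 2.095]
ft_force: [-0.6, -0.3, 4.4]
width: 0.0139
grip_force: 50.0
t 6.9 at [0.434  0.1488 0.0279] yd 30.0158432214471 w 0.013884560072180604 F [-0.6 -0.3  4.4] j [ 0.14  0.2   1.97 -0.    0.97 -0.38]
shift mm [-0.4 -0.8  0.9] turn [0. 0. 0.]
```

```bash
python3 -m pendant '[[0,0,-0.04,0,0,0,-1],[0,0,-0.09,0,0,0,-1],[0,0,-0.14,0,0,0,-1],[0,0,-0.17,0,0,0,-1],[0,0,-0.17,0,0,0,-1]]'
python3 - <<'E'
from h import *
for n,seed,roi in(("side",(286,163),(270,145,305,185)),("top",(367,222),(345,205,395,240))):
    im=cv2.imread(f"pics/{n}0.png");K=6;x0,y0,x1,y1=roi
    big=cv2.resize(im[y0:y1,x0:x1],None,fx=K,fy=K,interpolation=cv2.INTER_CUBIC)
    g=cv2.cvtColor(big,cv2.COLOR_BGR2HSV);v=g[...,2]
    m=(v>150).astype(np.uint8)
    N,L,st,ce=cv2.connectedComponentsWithStats(m)
    s=((np.array(seed)-[x0,y0])*K).astype(int)
    # block = components within the dark surround (not touching ROI border)
    k=np.zeros_like(m)
    for i in range(1,N):
        x,y,w,h,a=st[i]
        if x>0 and y>0 and x+w<m.shape[1] and y+h<m.shape[0] and a>20:k[L==i]=1
    pts=cv2.findNonZero(k);r=cv2.minAreaRect(cv2.convexHull(pts));q=(cv2.boxPoints(r)+.5)/K-.5+[x0,y0]
    P=np.array([onz(n,a,.070)[:2] for a in q]);e=[P[i]-P[i-1] for i in range(4)]
    print(n,"block",P.mean(0),[(round(np.hypot(*t),4),round(np.degrees(np.arctan2(t[1],t[0])),1)) for t in e])
    # far/near long edges of the panel: left columns etc
to(.40,.03,.22,20)
E
```

```text
time: 7.4
ee_pos: [0.4377, 0.1494, 0.2027]
tcp_rot: [3.131, 0.004, 2.095]
ft_force: [0.5, -0.3, -0.8]
width: 0.0134
grip_force: 50.0Traceback (most recent call last):
  File "<stdin>", line 14, in <module>
cv2.error: OpenCV(4.12.0) /io/opencv/modules/imgproc/src/convhull.cpp:143: error: (-215:Assertion failed) total >= 0 && (depth == CV_32F || depth == CV_32S) in function 'convexHull'
```

Run:
```python
from h import *
for n,roi in(("side",(272,145,302,185)),("top",(345,205,395,240))):
    im=cv2.imread(f"pics/{n}0.png");K=6;x0,y0,x1,y1=roi
    big=cv2.resize(im[y0:y1,x0:x1],None,fx=K,fy=K,interpolation=cv2.INTER_CUBIC)
    hsv=cv2.cvtColor(big,cv2.COLOR_BGR2HSV);b=big[...,0].astype(int)
    sc=np.maximum(hsv[...,2].astype(int),0)
    for th in(130,140,150,160,170,180,190,200):
        m=(sc>th).astype(np.uint8);N,L,st,ce=cv2.connectedComponentsWithStats(m)
        k=np.zeros_like(m)
        for i in range(1,N):
            x,y,w,h,a=st[i]
            if x>0 and y>0 and x+w<m.shape[1] and y+h<m.shape[0] and a>100:k[L==i]=1
        if k.sum()<3000:continue
        r=cv2.minAreaRect(cv2.findNonZero(k));q=(cv2.boxPoints(r)+.5)/K-.5+[x0,y0]
        P=np.array([onz(n,a,.070)[:2] for a in q]);e=[P[i]-P[i-1] for i in range(2)]
        print(n,th,"block",P.mean(0).round(4),[(round(np.hypot(*t),4),round(np.degrees(np.arctan2(t[1],t[0])),1)) for t in e])
to(.40,.03,.22,20)
```

```text
top 140 block [ 0.4716 -0.2909] [(np.float64(0.0786), np.float64(89.4)), (np.float64(0.0575), np.float64(-2.8))]
top 150 block [ 0.4719 -0.2904] [(np.float64(0.0564), np.float64(-2.3)), (np.float64(0.0777), np.float64(-90.2))]
top 160 block [ 0.4719 -0.2903] [(np.float64(0.0547), np.float64(-2.8)), (np.float64(0.0771), np.float64(-90.6))]
top 170 block [ 0.4719 -0.2903] [(np.float64(0.0536), np.float64(-2.8)), (np.float64(0.0759), np.float64(-90.6))]
top 180 block [ 0.4716 -0.2903] [(np.float64(0.053), np.float64(-2.8)), (np.float64(0.0748), np.float64(-90.6))]
top 190 block [ 0.4684 -0.3146] [(np.float64(0.1273), np.float64(82.6)), (np.float64(0.0587), np.float64(-9.3))]
top 200 block [ 0.4716 -0.29  ] [(np.float64(0.0725), np.float64(89.4)), (np.float64(0.0508), np.float64(-2.8))]
t 7.4 at [0.4377 0.1494 0.2027] yd 30.01072950142968 w 0.013430155822679472 F [ 0.5 -0.3 -0.8] j [ 0.14 -0.04  1.82  0.    1.36 -0.38]
shift mm [-84.6 -92.2 -17.9] turn [ 0.6  0.2 10. ]
```

```bash
python3 -m pendant '[[-0.085,-0.092,-0.01,0,0,8,-1],[-0.085,-0.092,-0.01,0,0,15,-1],[-0.085,-0.092,-0.01,0,0,22,-1],[-0.398,-0.19,0,0,0,30.5,-1],[-0.398,-0.19,0,0,0,30.5,-1],[-0.398,-0.19,0,0,0,30.5,-1],[-0.398,-0.19,0,0,0,30.5,-1],[-0.398,-0.19,0,0,0,30.5,-1],[-0.398,-0.19,0,0,0,30.5,-1],[-0.398,-0.19,0,0,0,30.5,-1],[-0.398,-0.19,0,0,0,30.5,-1],[-0.398,-0.19,0,0,0,30.5,-1]]' 
python3 -c "
from h import *
to(.4725,-.2905,.13,-.5)"
```

```text
time: 8.6
ee_pos: [0.4671, -0.2902, 0.1947]
tcp_rot: [-3.138, -0.004, 1.561]
ft_force: [-0.1, -0.6, -1.9]
width: 0.0133
grip_force: 50.0
t 8.6 at [ 0.4671 -0.2902  0.1947] yd -0.5635996719055356 w 0.013342042308017398 F [-0.1 -0.6 -1.9] j [-0.71  0.17  1.61  0.    1.37 -0.7 ]
shift mm [-0.4  5.6 64.7] turn [-0.2 -0.2 -0.1]
```

```bash
python3 -m pendant '[[0,0.004,0.04,0,0,0,-1],[0,0.004,0.065,0,0,0,-1],[0,0.004,0.065,0,0,0,-1],[0,0.004,0.065,0,0,0,-1]]' 60
python3 - <<'E'
from h import *
to(.4725,-.2905,.105,-.5)
s=sensors.get_state();h=s["ee_pos"][2]-.028
o=[]
for n,c in(("side",(287,150)),("top",(365,215))):
    im=optics.camera(n);cv2.imwrite(f"pics/{n}3.png",im)
    hsv=cv2.cvtColor(im,cv2.COLOR_BGR2HSV);m=cv2.inRange(hsv,(100,120,60),(130,255,255));k=np.zeros_like(m);x,y=c;k[y-40:y+40,x-40:x+40]=m[y-40:y+40,x-40:x+40]
    pts=cv2.findNonZero(k)
    if pts is not None:
        r=cv2.minAreaRect(pts);print(n,r,[onz(n,p,h+.02)[:2].round(4) for p in cv2.boxPoints(r)])
    o.append(cv2.resize(im[y-40:y+40,x-40:x+40],(400,400),interpolation=2))
cv2.imwrite("pics/crop3.png",np.hstack(o))
E
```

```text
time: 9.0
ee_pos: [0.4719, -0.2894, 0.132]
tcp_rot: [-3.14, -0.001, 1.564]
ft_force: [0.2, -0.2, -1.6]
width: 0.014
grip_force: 60.0
t 9.0 at [ 0.4719 -0.2894  0.132 ] yd -0.40984310582133787 w 0.01399504058036936 F [ 0.2 -0.2 -1.6] j [-0.71  0.23  1.67  0.    1.24 -0.7 ]
shift mm [-1.2  0.6 27. ] turn [-0.1 -0.1  0.1]
side ((286.5724182128906, 150.76895141601562), (20.259098052978516, 22.725421905517578), 3.3664605617523193) [array([ 0.5053, -0.2419]), array([ 0.5054, -0.3365]), array([ 0.4402, -0.3338]), array([ 0.4421, -0.2395])]
top ((367.75, 211.25), (1.4142134189605713, 3.535533905029297), 45.0) [array([ 0.4944, -0.2757]), array([ 0.5025, -0.2842]), array([ 0.4992, -0.2872]), array([ 0.4911, -0.2787])]
```

View pics/crop3.png

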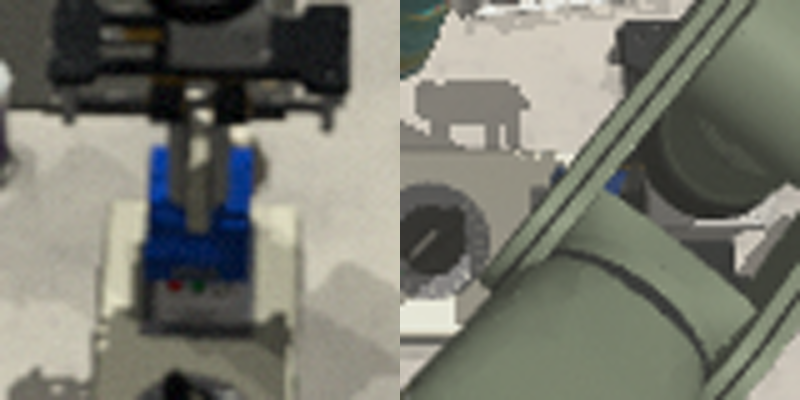

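The side crop (left half) shows the blue cover held square above the block, spanning about x 147–252. The arm hides the cover in the top crop.

Run:
```python
from h import *
print(onz("side",(286.6,161.7),.07))
im=cv2.imread("pics/side0.png")
for r in(157,160,163,166):print(r,[int(v) for v in im[r,270:304].max(1)])
for p in ((278.0,162),(296,162)):print(onz("side",p,.07))
```

```text
[ 0.47273527 -0.2870447   0.07      ]
157 [190, 189, 189, 189, 193, 179, 135, 86, 111, 173, 198, 182, 164, 166, 191, 187, 180, 176, 175, 188, 181, 166, 169, 180, 194, 148, 88, 90, 139, 182, 191, 189, 191, 191]
160 [191, 191, 185, 191, 192, 160, 105, 90, 130, 184, 190, 161, 160, 154, 171, 158, 114, 134, 169, 164, 160, 158, 158, 180, 196, 144, 83, 91, 159, 192, 190, 192, 192, 190]
163 [193, 190, 190, 189, 191, 163, 110, 83, 150, 196, 175, 174, 186, 173, 162, 159, 176, 171, 168, 147, 152, 170, 152, 170, 193, 135, 80, 97, 158, 188, 191, 191, 190, 190]
166 [189, 189, 187, 191, 187, 156, 98, 73, 150, 187, 161, 177, 193, 176, 177, 158, 125, 132, 175, 179, 172, 178, 172, 186, 188, 135, 87, 108, 166, 192, 189, 191, 190, 192]
[ 0.50067669 -0.28471238  0.07      ]
[ 0.44211763 -0.28695459  0.07      ]
```

```bash
python3 -m pendant '[[-0.0006,0.0006,0.02,0,0,0,-1],[-0.0006,0.0006,0.034,0,0,0,-1],[-0.0006,0.0006,0.038,0,0,0,-1],[-0.0006,0.0006,0.041,0,0,0,-1],[-0.0006,0.0006,0.041,0,0,0,-1]]'
python3 -c "
from h import *
to(.4725,-.290,.0795,-.5)"
```

```text
time: 9.6
ee_pos: [0.4729, -0.2916, 0.0915]
tcp_rot: [-3.141, -0.0, 1.562]
ft_force: [0.0, 0.6, -1.4]
width: 0.0135
grip_force: 60.0
t 9.6 at [ 0.4729 -0.2916  0.0915] yd -0.4950389647649729 w 0.01345697118991653 F [ 0.   0.6 -1.4] j [-0.71  0.29  1.7  -0.    1.16 -0.7 ]
shift mm [ 1.6 -0.4 12. ] turn [-0. -0.  0.]
```

```bash
python3 -m pendant '[[0.001,0,0.002,0,0,0,-1],[0.001,0,0.004,0,0,0,-1],[0.001,0,0.006,0,0,0,-1],[0.001,0,0.006,0,0,0,-1]]'
python3 -m pendant '[[0,0,0.002,0,0,0,-1],[0,0,0.003,0,0,0,-1],[0,0,0.003,0,0,0,-1]]'
python3 -m pendant '[[0,0,0.002,0,0,0,-1],[0,0,0.003,0,0,0,-1],[0,0,0.003,0,0,0,-1]]'
```

```text
time: 10.0
ee_pos: [0.473, -0.2907, 0.0869]
tcp_rot: [-3.142, 0.0, 1.562]
ft_force: [-3.4, 1.7, 7.2]
width: 0.0133
grip_force: 60.0
time: 10.3
ee_pos: [0.473, -0.291, 0.0849]
tcp_rot: [3.142, 0.001, 1.562]
ft_force: [-4.5, 1.8, 8.1]
width: 0.0133
grip_force: 60.0
time: 10.6
ee_pos: [0.4729, -0.2901, 0.0794]
tcp_rot: [-3.141, -0.001, 1.562]
ft_force: [-2.3, 2.6, 3.3]
width: 0.0134
grip_force: 60.0
```

```bash
python3 -m pendant '[[0,0,0.002,0,0,0,-1],[0,0,0.004,0,0,0,-1],[0,0,0.004,0,0,0,-1]]'
python3 -m pendant '[[0,0,0.002,0,0,0,-1],[0,0,0.004,0,0,0,-1],[0,0,0.004,0,0,0,-1]]'
```

```text
time: 10.9
ee_pos: [0.4729, -0.2902, 0.0794]
tcp_rot: [-3.141, -0.001, 1.563]
ft_force: [-10.3, 8.4, 23.5]
width: 0.0133
grip_force: 60.0
time: 11.2
ee_pos: [0.4729, -0.2902, 0.0793]
tcp_rot: [-3.14, -0.001, 1.563]
ft_force: [-17.9, 14.5, 44.2]
width: 0.0134
grip_force: 60.0
```

```bash
python3 -m pendant '[[0,0,-0.003,0,0,0,-1],[0,0,-0.003,0,0,0,-1],[0,0,-0.003,0,0,0,-1]]'
python3 - <<'E'
from h import *
o=[]
for n,c in(("side",(287,170)),("top",(350,222))):
    im=optics.camera(n);cv2.imwrite(f"pics/{n}4.png",im);x,y=c
    o.append(cv2.resize(im[y-40:y+40,x-40:x+40],(400,400),interpolation=2))
cv2.imwrite("pics/crop4.png",np.hstack(o))
s=sensors.get_state();print(s["ft_force"],s["ee_pos"])
try:
    from m import chk;chk("pics/top4.png")
except Exception as e:print(e)
E
```

```text
time: 11.5
ee_pos: [0.4729, -0.2902, 0.0794]
tcp_rot: [-3.141, -0.001, 1.563]
ft_force: [-11.2, 9.7, 26.9]
width: 0.0138
grip_force: 60.0
[-11.13990198  10.48175321  28.18265718] [ 0.47294683 -0.29015194  0.07934936]
ring [ 0.47831172 -0.17260871] 0.07023001302797449 0.0029394362535008467 0.37654770575382374 mark 0.04215810135299408 45.37339151223866
line n 6 centroid [-0.00996181  0.00882815] ang 40.64463781509349 ang centroid 41.547367265292884
```

View pics/crop4.png

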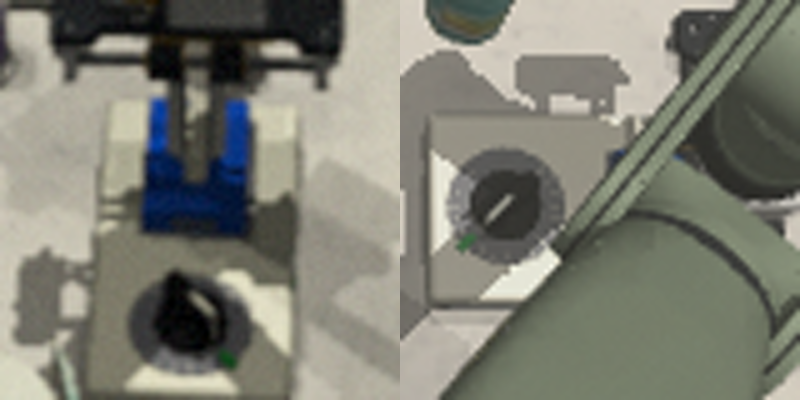

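Run:
```python
from h import *
for n,f,A in(("side","side4",[.4735,-.1685]),("top","top4",[.4733,-.1699]),("top","top2",[.4733,-.1699]),("top","top3",[.4733,-.1699])):
    im=cv2.imread(f"pics/{f}.png").astype(float);m=im.min(2)
    c=proj(n,[A[0]-.0075,A[1]+.0085,.084]);yy,xx=np.mgrid[:420,:560]
    reg=np.hypot(xx-c[0],yy-c[1])<4.5;bg=np.median(m[reg]);w=np.clip(m-bg-25,0,None)*reg
    ys,xs=np.nonzero(w);Q=np.array([onz(n,[x,y],.084)[:2] for x,y in zip(xs,ys)])-A;W=w[ys,xs]
    mu=(W[:,None]*Q).sum(0)/W.sum();C=((Q-mu).T*W)@(Q-mu);e=np.linalg.eigh(C)[1][:,1];e*=-np.sign(e[0])
    print(f,c,bg,[(int(x),int(y),int(v)) for x,y,v in zip(xs,ys,W)],mu,"ang",np.degrees(np.arctan2(e[1],-e[0])),np.degrees(np.arctan2(mu[1],-mu[0])))
```

```text
side4 [287.37118495 190.59729941] 32.5 [(290, 187, 16), (285, 188, 9), (291, 188, 22), (285, 189, 20), (286, 189, 47), (287, 189, 16), (286, 190, 44), (287, 190, 57), (288, 190, 19), (287, 191, 35), (288, 191, 50), (289, 191, 14), (288, 192, 26), (289, 192, 24)] [-0.00750835  0.00623249] ang 76.08084342147555 39.69521637618386
top4 [329.30454738 223.29086752] 50.0 [(331, 221, 52), (332, 221, 15), (330, 222, 51), (331, 222, 55), (329, 223, 51), (330, 223, 51), (328, 224, 52), (329, 224, 56), (327, 225, 19), (328, 225, 55), (327, 226, 11)] [-0.00687905  0.00811337] ang 44.7923843119011 49.70651123081301
top2 [329.30454738 223.29086752] 64.0 [(331, 221, 38), (332, 221, 6), (330, 222, 38), (331, 222, 43), (329, 223, 38), (330, 223, 38), (328, 224, 40), (329, 224, 43), (327, 225, 9), (328, 225, 41), (327, 226, 2)] [-0.00673004  0.00797413] ang 44.513325824519804 49.83616080079052
top3 [329.30454738 223.29086752] 49.0 [(331, 221, 10), (330, 222, 9), (331, 222, 11), (329, 223, 10), (330, 223, 7), (328, 224, 11), (329, 224, 11), (328, 225, 12)] [-0.00677791  0.00805263] ang 43.08500869303992 49.912640310550685
```

The cover stopped hard at TCP z 79.4 mm (79.5 predicted for fully home) and is being pressed with about 27 N. The crops show it seated on the block, and the line angle of about 47–48° agrees with the mark at 48°.

```bash
python3 -c "
from plant import arm
print(arm.close_job())"
```

```text
the job is handed in; nothing more can be done
None
```

I handed the job in at about 12 s of the 64 s allowed: the dial line is on the green mark to within a degree or two (about 48°), and the cover is snapped fully home with the fingers still pressing it at about 27 N; the handed-in call returned no verdict.

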